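Bowl under the kibble dispenser, catch over, gate lever held open

TASK

The kibble dispenser is empty and I want to brush the last crumbs out of its hopper: lift the steel bowl out of the well in the feeding tray, stand it on the bench with the dispenser's spout over its open mouth, and let go of it. Then flip the safety catch right over to free the gate lever, and after that pull the lever all the way to the front and finish while still holding it open in the gripper. Leave the brush, the whistle and the keys where they lie.

Things in the scene. Friction and masses are not known exactly. Their poses are not given: they have to be found in the camera images.
- bowl: Round stainless steel dog bowl, open side up, in the feeding tray: 58 mm high, outside diameter 160 mm at the foot, 170 mm at the rim, wall 8 mm thick and nearly upright (pinch it from above anywhere on the rim, one finger inside), inner floor 5 mm up, about 220 g. Origin: centre of its underside; z up through the mouth; its yaw means nothing.
- bowl_rim (a point): Centre of the bowl's mouth, 58 mm above its underside, level with the rim's top edge.
- tray: Grey moulded feeding tray, 230 x 230 x 24 mm, fixed, lying on the bench; a round well in its middle, 14 mm deep and 171 mm across, in which the bowl stands (its underside 10 mm above the bench). Origin: centre of the tray's underside.
- dispenser: Dry-food dispenser screwed to the bench, 282 mm high. Front (spout) faces its -x, left side is +y. Origin on the bench below the gate housing. In mm: foot x 70..190, y +-85, 10 high; column x 87..123; housing x -50..95, y +-45, z 125..185; open empty hopper above, x -55..98, y +-64. On its left two cheek plates, y 101 and 155, x -30..70, top z 205, the lever's slot between.
- spout (a point): Centre of the spout's round outlet (35 mm across, pointing down), 95 mm above the bench, at (-30, 0, 95) mm in the dispenser's frame, same axes. The housing reaches 20 mm in front of it, so a gripper holding the bowl from above needs the rim's front side; the bowl's centre may be up to 60 mm from below the outlet.
- lever_pivot (a point): Point on the gate lever's hinge axis in the plane in which the lever swings, at (20, 128, 160) mm in the dispenser's frame; fixed, same axes as the dispenser; the hinge axis is the dispenser's y.
- knob (a point): Centre of the black ball knob (30 mm diameter) on the end of the gate lever's 10 mm steel stem, 110 mm from the pivot. It moves with the lever.
- gate_lever (a joint): Gate lever, rad: 0 = shut, leaning 0.26 rad back (dispenser +x) from upright; grows as the knob is pulled to the front (-x), stop at 0.9 = fully open. Sprung shut: about 2.5 N at the knob at first, 9 N at the stop; snaps back when let go. Blocked after 0.1 to 0.2 rad while the catch lies over the slot.
- catch (a joint): Safety catch, rad: 0 = its bar lies flat across the lever's slot just in front of the stem, blocking it, its thumb lever leaning 25 degrees outwards (+y) from upright; grows as the thumb lever is thrown over towards the hopper (-y), which lifts the bar. Stop at 1.25 = fully over, lever free. Stiff hinge (about 0.6 N at the thumb lever's tip), stays where it is left; starts between 0 and 0.12.
- catch_hinge (a point): Point on the catch's hinge axis, at (0, 101, 210.5) mm in the dispenser's frame; fixed, same axes. The axis runs along the dispenser's x on the hopper side of the slot. The bar is 6 mm thick, x = 4 to 25 mm from here, reaching 33 mm outwards (+y) when closed; it lies just above the cheeks' top edges.
- catch_tab (a point): Tip of the catch's thumb lever, an upright steel plate 46 mm long from the hinge axis, 22 mm wide (dispenser x), 7 mm thick. With the catch closed it is (-20, 19, 42) mm from catch_hinge; nothing stands outwards (+y) of it above the cheeks. Push its outer face towards the hopper (-y) with a fingertip held 10 to 15 mm above the hinge, or pinch it and swing it over.
- hopper_brush: Bystander: hand brush, 180 mm long, lying near the backrest. Origin: its middle, underside.
- whistle: Bystander: yellow dog whistle, 50 mm long, 20 mm high, between the robot, tray and dispenser. Origin: underside.
- keys: Bystander: silver key ring with two keys, 80 mm long, flat on the bench on the robot's right. Origin: centre of the ring.
Not all that is in view belongs to the job. Leave any purple look-alike of the bowl alone.

How it is judged:
On the way, in this order (a step that is already met when the one before it is completed fails the run):
1. the bowl is lifted clear out of the tray's well (height (world z) of bowl above 0.035 m), for 0.1 s.
2. the bowl stands on the bench under the spout, let go of (horizontal distance between bowl and spout below 0.06 m and height (world z) of bowl below 0.006 m and angle between bowl's own z axis and vertical below 0.1 rad and contact force between the fingers and bowl below 0.1 N and linear speed of bowl below 0.02 m/s), for 0.2 s.
3. the safety catch is flipped over, off the slot (value of joint catch above 1.1 rad), for 0.1 s.
4. the gate lever is pulled to the front (value of joint gate_lever above 0.72 rad), for 0.2 s.
At the end, for the whole second after the job is handed in: Fingers hold the gate lever beyond 0.72 of its 0.9 rad (over 1.5 N on it), the catch is beyond 1.1 rad, and the bowl stands on the bench, untouched, at rest, upright within 0.1 rad, its centre within 60 mm of the spout's outlet from above (all of step 2 and value of joint gate_lever above 0.72 rad and contact force between the fingers and gate_lever above 1.5 N and value of joint catch above 1.1 rad); the arm keeps its last pose, push and grip.
It fails at once if the brush, the whistle or the keys are pushed more than 40 mm from their place (distance of any of hopper_brush, whistle, keys from where it was at the start of the episode above 0.04 m).
It also fails if it takes over 58 s, if anything falls off the work surface, if the arm or the gripper's body presses on something with over 40 N, if the wrist force passes 120 N, or if a joint passes its speed limit or range.

ROBOT

A 6-joint arm with a two-finger parallel gripper is mounted at the origin on the work surface. World frame = base frame: x ahead of the robot, y to its left, z up, the work surface at z = 0. Lengths are in m, angles in rad, forces in N, time in s.
With the tool pointing down it reaches from about 0.35 to 1 m from the base axis. Payload 7.1 kg.
Tool frame: the origin (TCP) lies between the finger pads; the fingertips stand 22 mm ahead of it and the grasp point (between the pads) lies 3 mm ahead of it; z points along the fingers, y is the line along which they close (so a half turn about z gives the same grasp; the last joint's range is limited). The gripper opens to 85 mm and grips with 20 to 120 N. Pads are 22 mm wide; open, the fingers measure 114 mm over their backs; the gripper's body (76 mm by 85 mm) begins 54 mm behind the grasp point. The pads swing forward as they close: fully open they stand 13 mm farther back than shut.
Start: joints at [1.304, 0.423, 1.63, -0, 1.089, -0.019], TCP at [0.153, 0.606, 0.253] pointing down, gripper open.
Joint ranges: [-3, 3], [-0.9, 2.11], [0.09, 2.58], [-1.31, 4.45], [0.11, 2.69], [-2.54, 2.54]. Speed limits (rad/s): [2.39, 2.39, 3.01, 3.14, 3.14, 3.14].

INTERFACE

Orientations are given as a rotation vector (axis times angle).
In Python, from rig import manip gives the robot as it stands. The module is installed in compiled form; this text tells all that it offers. Calls block until the motion is done:
- manip.move_to(position, orientation): joint-space move of the TCP to a pose.
- manip.servo_line(position, orientation=None, rate=0.15): straight line of the TCP; orientation=None keeps the orientation; rate is the mean speed in m/s.
- manip.set_joints(angles): joint-space move.
- manip.command_gripper(opening, f_grip=None): finger opening in m; f_grip is the grip in N (None keeps the last); returns when the fingers have stopped.
- manip.hold(seconds).
- manip.solve_ik(position, orientation): joint angles nearest the present ones, or None.
- manip.camera(name): name is "scene" or "top" or "wrist"; returns a dict with "image" (400x640x3 uint8, red, green, blue), "fx", "fy", "cx", "cy" (pixels), "k1" (the pictures are not rectified: a ray, as slopes to the right and down, at radius r is drawn at 1 + k1 r^2 times it, then the intrinsics apply), "cam_to_world" (4x4, takes a point from camera to world coordinates); the wrist camera has in their place "mount" (4x4, takes a point from camera to tool coordinates, whose origin is the TCP and whose axes are the flange's). Camera axes: x right, y down, z forward; pixel columns grow to the right and rows downward; lengths in m; the calibration is good to about 2 mm. A picture is of the moment at which its call begins: read the wrist's pose just before it. There is no depth.
A pose or a line that the arm cannot do raises manip.IKError and nothing moves.
- manip.sign_off(): hands the job in; it is judged then, once.
Readings, each from a call of its own:
- manip.get_time(): time.
- manip.get_joint_positions(): joint angles.
- manip.get_joint_vel(): joint speeds.
- manip.get_tau(): joint torques, N m.
- manip.get_position(): TCP position.
- manip.get_ee_rot(): TCP orientation.
- manip.get_contact_force(): force on the tool from outside, world axes, zero at the start.
- manip.get_torque(): the same for the moment, N m.
- manip.get_width(): finger opening in m.
- manip.get_grip_force(): force on a finger pad.
Only numpy, scipy, OpenCV 4.12 (cv2) and the standard library are available. Lean on these libraries where they do the work, as an engineer would, in place of code of your own. Each camera call takes 0.05 s, during which the arm holds its last target. There are 200 camera calls.

## Working session

There is one attempt and no reset: what is moved stays moved. The work goes in short steps, each a Python script; the robot and the scene stay as the last script left them, time stands still between calls to the robot, and variables do not carry over. Pictures are saved under pics/ and viewed, at most 10 in all, crops included, and the job is handed in when it is done.

```bash
mkdir -p pics; cat > h.py <<'E'
import numpy as np, cv2
from rig import manip
from scipy.spatial.transform import Rotation as R
def snap(n,f):
    T=None
    if n=="wrist":
        T=np.eye(4);T[:3,3]=manip.get_position();T[:3,:3]=R.from_rotvec(manip.get_ee_rot()).as_matrix()
    c=manip.camera(n); c["T"]=c["cam_to_world"] if T is None else T@c["mount"]
    c["T"]=np.array(c["T"]); cv2.imwrite("pics/"+f,c["image"][:,:,::-1]); np.save("pics/"+f+".npy",c,allow_pickle=True); return c
def load(f): return np.load("pics/"+f+".npy",allow_pickle=True).item()
def ray(c,px):
    K=np.array([[c["fx"],0,c["cx"]],[0,c["fy"],c["cy"]],[0,0,1.]])
    p=cv2.undistortPoints(np.array(px,float).reshape(-1,1,2),K,np.array([c["k1"],0,0,0.]))[:,0]
    return c["T"][:3,3],(np.c_[p,np.ones(len(p))])@c["T"][:3,:3].T
def onplane(c,px,z):
    o,d=ray(c,px); return o+d*((z-o[2])/d[:,2])[:,None]
def proj(c,P):
    q=(np.atleast_2d(P)-c["T"][:3,3])@c["T"][:3,:3]; q=q[:,:2]/q[:,2:]
    q=q*(1+c["k1"]*(q**2).sum(1))[:,None]; return q*[c["fx"],c["fy"]]+[c["cx"],c["cy"]]
def tri(cs,pxs):
    A=np.zeros((3,3));b=np.zeros(3)
    for c,p in zip(cs,pxs):
        o,d=ray(c,[p]);d=d[0]/np.linalg.norm(d[0]);M=np.eye(3)-np.outer(d,d);A+=M;b+=M@o
    return np.linalg.solve(A,b)
E
python3 - <<'E'
from h import *
for n in("scene","top"):
    c=snap(n,n+"0.png"); print(n,c["fx"],c["cx"],c["cy"],c["k1"],c["T"].round(3).tolist())
print(manip.get_ee_rot(),manip.get_time())
E
```

```text
scene 466.888657910098 322.0240251001676 199.5313704811951 -0.05040600776323753 [[-0.85, 0.436, -0.297, 0.96], [0.527, 0.686, -0.502, 0.699], [-0.015, -0.583, -0.812, 1.352], [0.0, 0.0, 0.0, 1.0]]
top 363.28426454345583 320.45528784748166 200.54521857347777 -0.05251539865912647 [[-0.007, -0.996, 0.093, 0.421], [-1.0, 0.009, 0.014, -0.029], [-0.015, -0.093, -0.996, 1.222], [0.0, 0.0, 0.0, 1.0]]
[-3.88200199e-01 -3.11729830e+00  2.17088200e-03] 0.1
```

View pics/scene0.png

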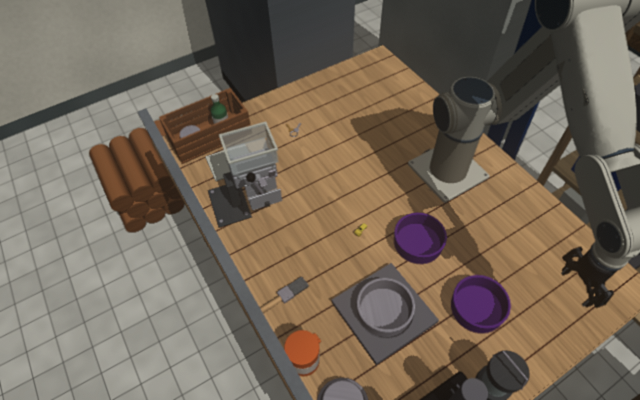

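View pics/top0.png

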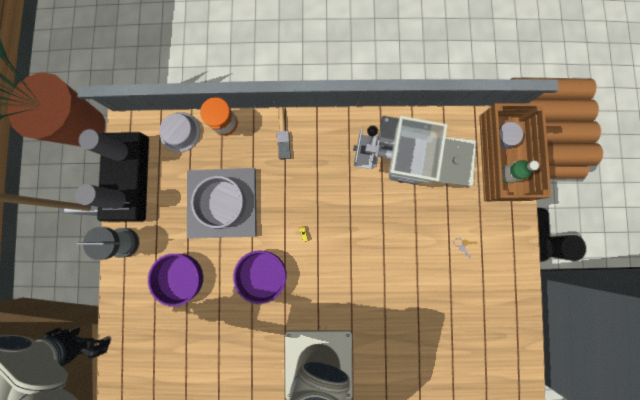

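The top picture (640×400) shows the steel bowl in its tray at (218,202). Things it could be confused with:
- two purple bowls at (175,279) and (260,277)
- a steel pot with no tray at (180,130)

The one in the tray matches the description. The dispenser is at about (415,150), with the knob at (372,131). The whistle is at (304,233), the brush at (284,140) and the keys at (461,246).

```bash
python3 - <<'E'
from h import *
t=load("top0.png");s=load("scene0.png")
def crop(c,x0,y0,w,h,k): return cv2.resize(c["image"][y0:y0+h,x0:x0+w,::-1],None,fx=k,fy=k,interpolation=cv2.INTER_CUBIC)
A=crop(t,340,105,145,90,4);B=crop(s,195,110,100,120,4)
im=np.zeros((600,800,3),np.uint8)
im[:360,:580]=A; 
C=crop(t,180,160,85,85,2.8);im[362:600,:238]=C
B=crop(s,195,110,100,120,3) if 0 else cv2.resize(s["image"][110:230,200:290,::-1],(220,293),interpolation=cv2.INTER_CUBIC)
im[:293,580:800]=B
D=crop(s,325,260,120,105,2.2);im[362:362+D.shape[0],250:250+D.shape[1]]=D
cv2.imwrite("pics/crop1.png",im)
# tray mask
I=t["image"].astype(int); hsv=cv2.cvtColor(t["image"],cv2.COLOR_RGB2HSV)
m=((hsv[...,1]<45)).astype(np.uint8); m[:155]=0;m[245:]=0;m[:,:180]=0;m[:,262:]=0
m=cv2.morphologyEx(m,cv2.MORPH_OPEN,np.ones((5,5)))
cn=max(cv2.findContours(m,0,1)[0],key=cv2.contourArea); r=cv2.minAreaRect(cn); bx=cv2.boxPoints(r)
P=onplane(t,bx,0.024);print(r,P.round(4).tolist(),P.mean(0))
print("whistle/keys/brush",onplane(t,[(304,233),(461,246),(284,155),(280,108)],0.01).round(3).tolist())
print("purple",onplane(t,[(175,279),(260,277)],0.058).round(3).tolist())
E
```

```text
((221.0, 202.5), (69.0, 68.0), 90.0) [[0.6487, 0.44, 0.024], [0.6457, 0.2078, 0.024], [0.4151, 0.2056, 0.024], [0.4161, 0.4337, 0.024]] [0.53138325 0.32178286 0.024     ]
whistle/keys/brush [[0.427, 0.045, 0.01], [0.379, -0.477, 0.01], [0.692, 0.112, 0.01], [0.858, 0.126, 0.01]]
purple [[0.282, 0.457, 0.058], [0.288, 0.182, 0.058]]
```

View pics/crop1.png

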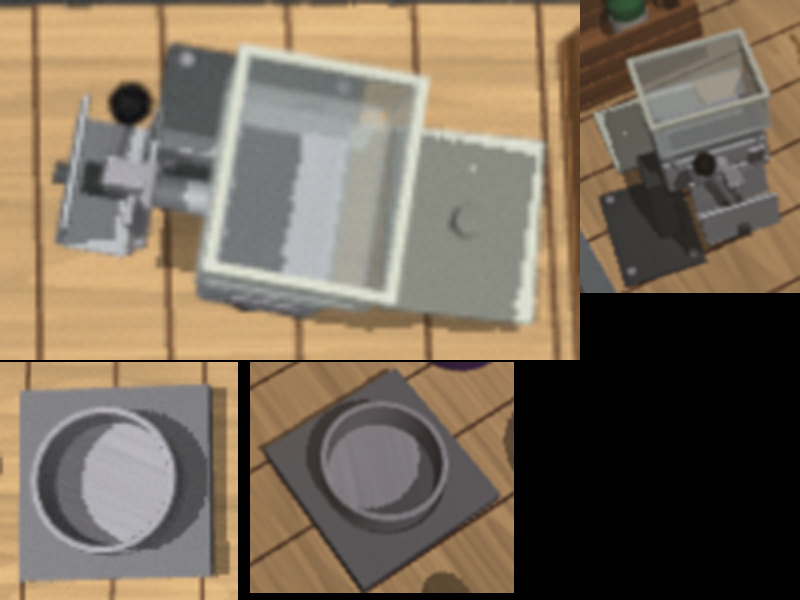

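The crop confirms the choice: a steel bowl with an open mouth in the grey square tray. It also shows the dispenser's hopper corners at top-crop pixels (243,48), (425,80), (393,300) and (208,268), with the cheeks, catch and knob on its left. I'll fit the poses from these.

```bash
python3 - <<'E'
from h import *
t=load("top0.png");s=load("scene0.png")
px=np.array([(243,48),(425,80),(393,300),(208,268)])/4+[340,105]-.4
L=np.array([(98,64),(98,-64),(-55,-64),(-55,64)])/1e3
P=onplane(t,px,.282); print(P.round(4).tolist())
def fit(P):
    a=L-L.mean(0);b=P[:,:2]-P[:,:2].mean(0)
    y=np.arctan2((a[:,0]*b[:,1]-a[:,1]*b[:,0]).sum(),(a*b).sum()); Rm=np.array([[np.cos(y),-np.sin(y)],[np.sin(y),np.cos(y)]])
    o=P[:,:2].mean(0)-Rm@L.mean(0); return y,o,(P[:,:2]-(L@Rm.T+o)).round(4).tolist()
print("top",fit(P))
ps=np.array([(630,58),(655,128),(768,98),(742,32)],float)
sp=(ps-[580,0])/2.444+[200,110]-.4
print("proj in scene",proj(s,P).round(1).tolist(),sp.round(1).tolist())
pr=proj(s,P); idx=[np.argmin(np.hypot(*(sp-q).T)) for q in pr]; print(idx)
print("scene",fit(onplane(s,sp[idx],.282)))
b=np.array([105/2.8+180,160+(479-362)/2.8])-.3; print("bowl top",onplane(t,[b],.068))
b=np.array([(384-250)/2.2+325,(460-362)/2.2+260])-.3; print("bowl scene",onplane(s,[b],.068))
k=(np.array([130,103])/4+[340,105]-.4); ks=((np.array([704,165])-[580,0])/2.444+[200,110]-.4); print("knob",tri([t,s],[k,ks]))
E
```

```text
[[0.7324, -0.2294, 0.282], [0.7098, -0.3503, 0.282], [0.5621, -0.3226, 0.282], [0.5842, -0.2018, 0.282]]
top (np.float64(-0.18414748539044115), array([ 0.62598868, -0.27207968]), [[-0.0016, -0.0023], [-0.0008, 0.0027], [0.0019, 0.0024], [0.0006, -0.0027]])
proj in scene [[228.9, 162.3], [219.2, 134.7], [264.6, 121.8], [276.5, 148.2]] [[220.1, 133.3], [230.3, 162.0], [276.5, 149.7], [265.9, 122.7]]
[np.int64(1), np.int64(0), np.int64(3), np.int64(2)]
scene (np.float64(-0.222216806762895), array([ 0.62426598, -0.26921526]), [[-0.0056, 0.0], [-0.0007, -0.001], [0.004, 0.0026], [0.0023, -0.0016]])
bowl top [[0.52973386 0.32057172 0.068     ]]
bowl scene [[0.53186491 0.32532598 0.068     ]]
knob [ 0.69976805 -0.15522387  0.26698154]
```

```bash
cat >> h.py <<'E'
import json
PSI,O=-0.195,np.array([.6252,-.2710])
def D(): return np.array([[np.cos(PSI),-np.sin(PSI),0],[np.sin(PSI),np.cos(PSI),0],[0,0,1.]])
def W(x,y,z): return D()@(np.array([x,y,z])/1e3)+np.r_[O,0]     # mm local -> world m
def rot(pitch=0,roll=0,flip=False,q=False):
    # tool down, finger line along dispenser x (q: along y); pitch: gripper body leans to -x; roll: body leans to +y
    A=np.array([[0,1,0],[1,0,0],[0,0,-1.]])
    M=D()@R.from_rotvec([-roll,0,0]).as_matrix()@R.from_rotvec([0,-pitch,0]).as_matrix()@A
    if q: M=M@R.from_rotvec([0,0,np.pi/2]).as_matrix()
    if flip: M=M@R.from_rotvec([0,0,np.pi]).as_matrix()
    return R.from_matrix(M).as_rotvec()
def tip(p,rv,off=.022): return p-R.from_rotvec(rv).as_matrix()[:,2]*off   # TCP so that point off ahead is at p
BOWL=np.array([.531,.322])
E
python3 - <<'E'
from h import *
dx=D()[:2,0]
for f in (False,True):
    r=rot(flip=f)
    g=BOWL-dx*.081
    print(f,"pick",manip.solve_ik([*g,.057],r),manip.solve_ik([*g,.16],r))
    for n,p in(("place",W(-141,0,47)),("pre",W(-260,0,60)),("up",W(-141,0,200))):print(n,manip.solve_ik(p,r))
    rc=rot(roll=.3,flip=f); 
    for y in(150,103):print("catch",manip.solve_ik(tip(W(-21,y,223.5),rc),rc))
    for a in(-.26,.2,.62):
        rl=rot(pitch=a,flip=f);print("lever",manip.solve_ik(tip(W(20-110*np.sin(-a)*-1,128,160+110*np.cos(a)),rl,.003),rl))
E
```

```text
False pick [0.6210377  0.62755584 1.86096822 0.         0.65306859 0.8160377 ] [0.6210377  0.46030317 1.83014477 0.         0.85114471 0.8160377 ]
place [-0.48590518  0.62771197  1.9053465   0.          0.60853418 -0.29090518]
pre [-5.65142909e-01  5.08114315e-01  2.15006864e+00 -4.44089210e-16
  4.83409694e-01 -3.70142909e-01]
up [-0.48590518  0.37673478  1.84955888  0.          0.91529899 -0.29090518]
catch [-0.06816247  0.48491074  1.58342007 -0.32945811  1.13393922  0.27636691]
catch [-0.14029457  0.47760203  1.59563379 -0.33594854  1.10862228  0.21171721]
lever [-0.23137805  0.66272135  1.20839803 -0.00935783  1.53031066 -0.03477764]
lever [-0.24206235  0.3856101   1.6583717   0.01195226  0.89786126 -0.05357545]
lever [-0.25744778  0.25926777  2.03037804  0.15595593  0.23562604 -0.20256056]
True pick [ 6.21037701e-01  6.27555844e-01  1.86096822e+00 -4.44089210e-16
  6.53068587e-01 -2.32555495e+00] [ 6.21037701e-01  4.60303173e-01  1.83014477e+00 -4.44089210e-16
  8.51144709e-01 -2.32555495e+00]
place None
pre None
up None
catch None
catch None
lever None
lever None
lever None
```

```bash
python3 - <<'E'
from h import *
dx=D()[:2,0]; r=rot(); g=BOWL-dx*.081
manip.move_to([*g,.17],r)
manip.servo_line([*g,.057],r,rate=.12)
manip.command_gripper(0.0,40); print(manip.get_width(),manip.get_grip_force(),manip.get_contact_force())
manip.servo_line([*g,.17],r,rate=.1)
print(manip.get_width(),manip.get_grip_force(),manip.get_time(),manip.get_contact_force())
snap("top","top1.png");snap("wrist","w1.png")
a=cv2.imread("pics/top1.png")[120:320,150:470];b=cv2.imread("pics/w1.png")
cv2.imwrite("pics/v1.png",np.vstack([cv2.resize(a,(480,300)),cv2.resize(b,(480,300))]))
E
```

```text
0.010471193525894215 37.606384651735425 [-2.58150842 -2.14564113  4.47903873]
0.00952822689766754 39.79623931576498 4.6667 [-1.11889751  0.53082834 -3.62641133]
```

View pics/v1.png

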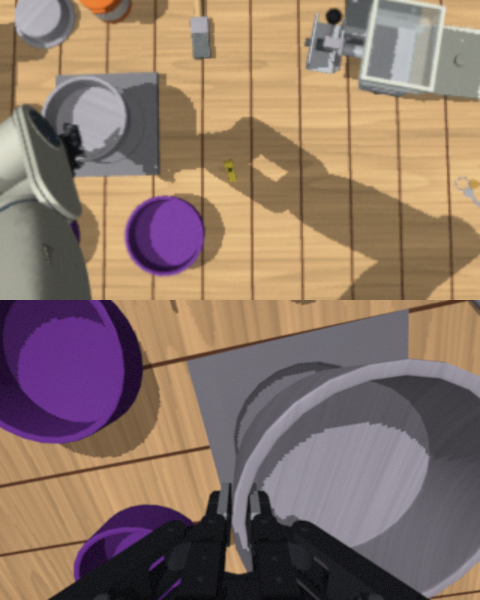

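The bowl is held by its front rim and lifted clear. The wrist view shows the rim between the pads, and the bowl looks level. Next I carry it over and set it down.

```bash
python3 - <<'E'
from h import *
r=rot()
manip.move_to(W(-265,0,170),r)
manip.servo_line(W(-265,0,61),r,rate=.12)
manip.servo_line(W(-143,0,61),r,rate=.1)
manip.servo_line(W(-143,0,50),r,rate=.05)
for z in np.arange(49.5,44,-.7):
    manip.servo_line(W(-143,0,z),r,rate=.03); f=manip.get_contact_force(); 
    if f[2]>1.5: break
print(z,f)
manip.command_gripper(.06)
print(manip.get_width(),manip.get_grip_force(),manip.get_contact_force(),manip.get_time())
manip.servo_line(W(-143,0,200),r,rate=.15)
manip.move_to(W(-110,100,340),r)
print(manip.get_time())
snap("wrist","w2.png");snap("top","top2.png");snap("scene","scene2.png")
E
```

```text
49.5 [-5.67857647  0.43334919  7.78217966]
0.05997928195669705 0.0 [0.16871726 0.70116826 0.66492168] 10.375
12.2583
```

View pics/w2.png

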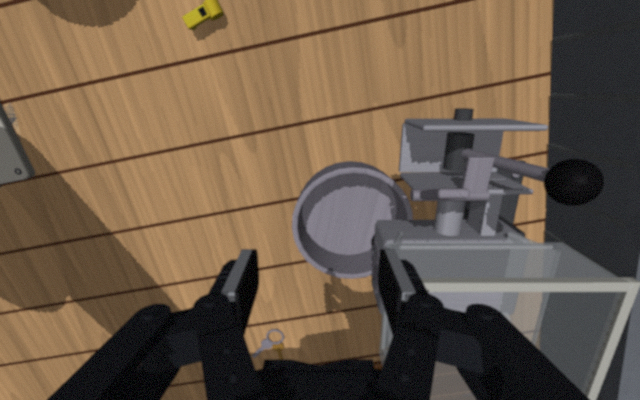

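View pics/scene2.png

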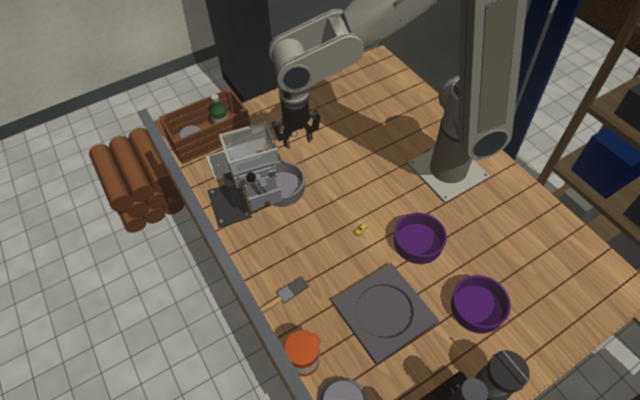

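```bash
python3 - <<'E'
from h import *
w=load("w2.png")
im=w["image"][:,:,::-1].copy()
pts={"oc":(-30,155,205),"oc2":(70,155,205),"ic":(-30,101,205),"ic2":(70,101,205),"knob":(48.3,128,266.3),"tab":(-20,120,252.5),"hop":(-55,64,282),"hop2":(98,64,282),"barE":(14,134,210.5)}
for k,p in pts.items():
    q=proj(w,W(*p))[0]; print(k,q.round(1)); cv2.circle(im,tuple(int(v) for v in q),2,(0,0,255),-1)
# bowl
g=cv2.cvtColor(w["image"],cv2.COLOR_RGB2HSV)
p=onplane(w,[(294,218),(352,276),(330,168),(412,218)],.058); print(p.round(4).tolist())
Rr=.085;c=cv2.minEnclosingCircle(p[:3,:2].astype(np.float32));print(c,"spout",W(-30,0,95),"planned",W(-62,0,0))
cv2.imwrite("pics/v2.png",cv2.resize(im[90:310,280:640],(800,489),interpolation=cv2.INTER_CUBIC))
E
```

```text
oc [420.5 125.9]
oc2 [545.9 125.9]
ic [413.8 190.4]
ic2 [531.1 190.5]
knob [567.9 179.5]
tab [450.9 185.2]
hop [403.9 279.6]
hop2 [636.1 279.6]
barE [474.7 153.3]
[[0.4855, -0.2293, 0.058], [0.5495, -0.3366, 0.058], [0.5473, -0.1691, 0.058], [0.6458, -0.2609, 0.058]]
((0.548395037651062, -0.25288161635398865), 0.08385520428419113) spout [ 0.59576857 -0.265187    0.095     ] planned [ 0.56437504 -0.25898647  0.        ]
```

View pics/v2.png

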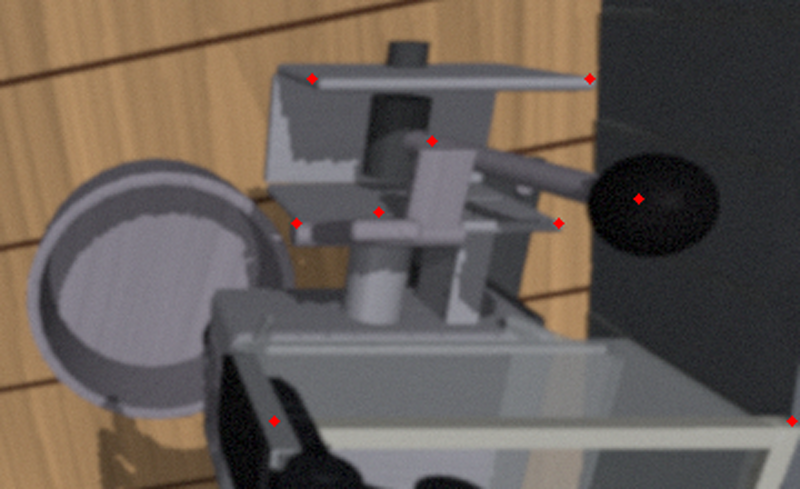

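```bash
sed -i 's/np.array(\[.6252,-.2710\])/np.array([.6272,-.2734])/' h.py; python3 - <<'E'
from h import *
w=load("w2.png")
px=np.array([(29,295),(45,235),(90,188),(150,172),(210,186),(250,213),(55,365),(95,402),(150,416),(200,405)])/2.222+[280,90]
p=onplane(w,px,.058)[:,:2]
A=np.c_[2*p,np.ones(len(p))];s=np.linalg.lstsq(A,(p**2).sum(1),rcond=None)[0]
print(s[:2],np.sqrt(s[2]+s[:2]@s[:2])); sp=W(-30,0,95)[:2]; print(D()[:2,:2].T@(s[:2]-sp), np.hypot(*(s[:2]-sp)))
E
```

```text
[ 0.56007682 -0.25546034] 0.08154514527163309
[-0.03932715  0.00459344] 0.03959449670575076
```

The bowl stands level with its centre about 40 mm from below the spout, within the 60 mm limit. The close view put the dispenser about 2–3 mm from my fit, so I corrected the fit. Next is the catch.

```bash
python3 - <<'E'
from h import *
r=rot(roll=.3)
manip.command_gripper(0.0,40)
manip.move_to(tip(W(-22,160,300),r),r)
manip.servo_line(tip(W(-22,160,224),r),r,rate=.12)
f0=np.array(manip.get_contact_force()); ey=D()[:,1]
for y in np.arange(140,92,-2.):
    manip.servo_line(tip(W(-22,y,224),r),r,rate=.05)
    f=(np.array(manip.get_contact_force())-f0)@ey
    print(y,round(float(f),1),end="; ")
    if f>8: break
print(manip.get_time())
snap("wrist","w3.png")
manip.servo_line(tip(W(-22,y+20,224),r),r,rate=.15)
manip.servo_line(tip(W(-22,y+20,330),r),r,rate=.15)
q=rot(); manip.command_gripper(.085); manip.move_to(W(-50,100,370),q)
w=snap("wrist","w4.png");print(manip.get_time())
im=w["image"][:,:,::-1]; cv2.imwrite("pics/v4.png",im)
print(proj(w,[W(-20,101-34,242),W(48.3,128,266.3)]))
E
```

```text
140.0 0.6; 138.0 0.5; 136.0 1.1; 134.0 0.3; 132.0 1.0; 130.0 0.2; 128.0 0.9; 126.0 0.4; 124.0 0.5; 122.0 0.2; 120.0 0.8; 118.0 1.2; 116.0 1.7; 114.0 0.7; 112.0 1.0; 110.0 1.4; 108.0 1.0; 106.0 1.2; 104.0 0.8; 102.0 1.4; 100.0 1.0; 98.0 0.8; 96.0 8.2; 20.3667
22.7917
[[352.87068439 227.44291725]
 [451.76326724 165.12533406]]
```

View pics/v4.png

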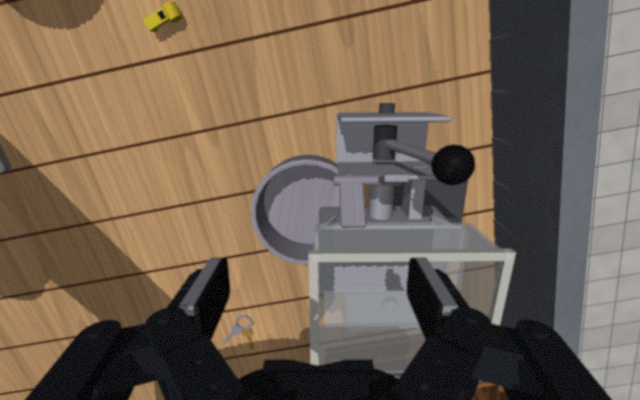

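The catch is over: its tab tip shows at (352,225), on the prediction, and the push met the stop. The knob is at (453,165), also as predicted. Now I grip the knob and swing the lever.

```bash
python3 - <<'E'
from h import *
def pose(lean,pitch,back=0):
    r=rot(pitch=pitch); p=W(20-110*np.sin(lean),128,160+110*np.cos(lean)); return tip(p,r,.003+back),r
manip.command_gripper(.065)
manip.move_to(*pose(-.26,-.2,.08))
manip.servo_line(*pose(-.26,-.2),rate=.12)
print("at",manip.get_contact_force())
manip.command_gripper(0.0,60); print(manip.get_width(),manip.get_grip_force(),manip.get_contact_force())
for q in np.linspace(.08,.86,11):
    l=q-.26; manip.servo_line(*pose(l,-.2+.7*q/.86),rate=.06)
    print(round(q,2),np.round(D().T@manip.get_contact_force(),1),round(manip.get_width(),4))
manip.hold(.5)
print(manip.get_position(),pose(.6,.5)[0],manip.get_width(),manip.get_grip_force(),manip.get_time())
s=snap("scene","scene5.png");w=snap("wrist","w5.png");t=snap("top","top5.png")
A=cv2.resize(s["image"][80:240,180:340,::-1],(400,400));B=cv2.resize(t["image"][90:210,340:460,::-1],(400,400))
C=cv2.resize(w["image"][:,:,::-1],(320,200)); im=np.zeros((600,800,3),np.uint8);im[:400,:400]=A;im[:400,400:]=B;im[400:,:320]=C
cv2.imwrite("pics/v5.png",im)
print(manip.get_time())
E
```

```text
at [-0.1450206   0.16757635 -0.55567152]
0.027410094380475238 58.68355393409729 [0.78164312 0.23498521 5.41593423]
0.08 [5.  0.  3.2] 0.0269
0.16 [ 7.7 -0.   1.5] 0.0268
0.24 [ 9.5 -0.7  0.5] 0.0271
0.31 [11.6 -1.4 -0.7] 0.0273
0.39 [ 5.7 -1.1  6.5] 0.0271
0.47 [ 7.8 -0.2  6.3] 0.027
0.55 [ 9.4 -0.5  6.3] 0.0277
0.63 [ 9.8 -0.9  6.3] 0.0269
0.7 [11.   0.3  7.4] 0.027
0.78 [10.2  0.5  9.9] 0.0272
0.86 [ 8.6  0.6 14.2] 0.0269
[ 0.61529824 -0.14087021  0.25925289] [ 0.60927852 -0.13938757  0.25341967] 0.027114635765906038 60.89230298995972 28.7333
28.8833
```

View pics/v5.png

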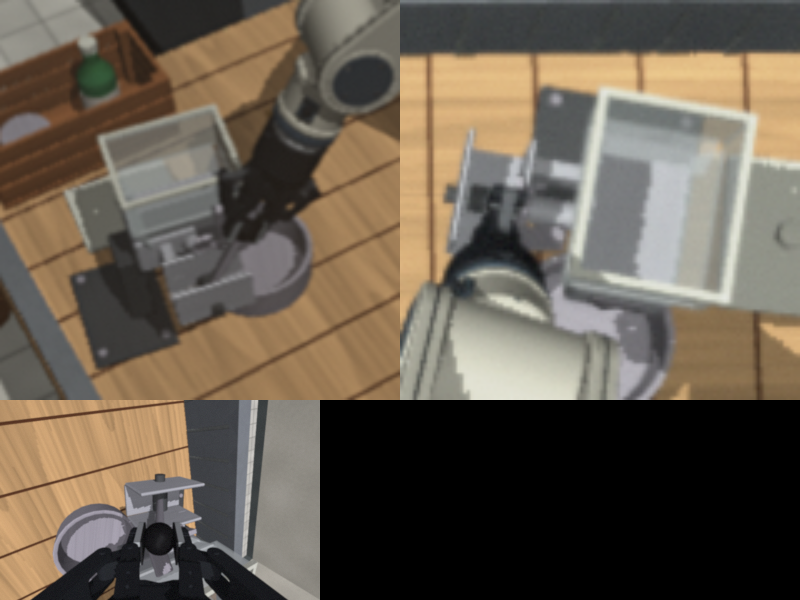

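The knob sits between the pads in the wrist view, and the bowl hasn't moved. The arm gives a few millimetres against the spring: the TCP puts the lever near 0.79 rad. I'll pull a little further for margin.

```bash
python3 - <<'E'
from h import *
def pose(lean,pitch):
    r=rot(pitch=pitch); return tip(W(20-110*np.sin(lean),128,160+110*np.cos(lean)),r,.003),r
def state(n):
    p=np.array(manip.get_position())+R.from_rotvec(manip.get_ee_rot()).as_matrix()[:,2]*.003
    k=D().T@(p-np.r_[O,0])*1e3-[20,128,160]; print(n,"angle",round(np.arctan2(-k[0],k[2])+.26,3),"rad",round(np.hypot(k[0],k[2]),1),np.round(D().T@manip.get_contact_force(),1))
state("now")
for q in(.91,.96):
    manip.servo_line(*pose(q-.26,.5),rate=.05);manip.hold(.3);state(q)
w=snap("wrist","w6.png"); h=cv2.cvtColor(w["image"],cv2.COLOR_RGB2GRAY)
cv2.imwrite("pics/v6.png",np.hstack([cv2.resize(w["image"][220:400,200:440,::-1],(480,360)),cv2.resize(w["image"][:,:,::-1],(320,360))]))
o,d=ray(w,[(318,278)]);print(manip.get_grip_force(),manip.get_width(),manip.get_time())
E
```

```text
now angle 0.784 rad 111.6 [ 6.4  0.2 15. ]
0.91 angle 0.828 rad 112.2 [-1.   0.7 25.2]
0.96 angle 0.897 rad 111.0 [ 0.3 -1.4 19.2]
62.629430294036865 0.027101712068088247 30.05
```

View pics/v6.png

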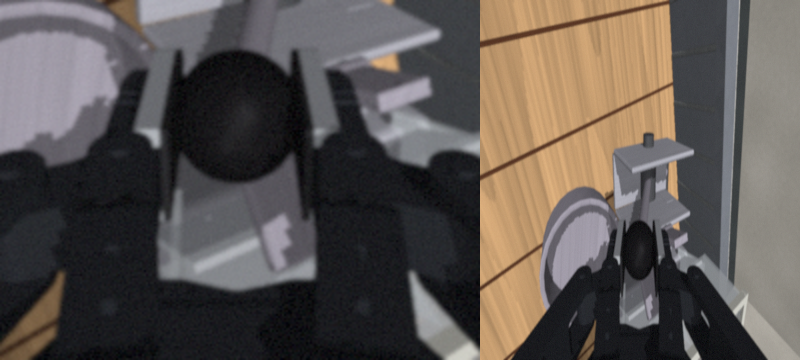

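The knob is centred between the pads and the lever is at about 0.9 rad, near its stop. The catch still lies over towards the hopper and the bowl is untouched, so I'm handing in.

```bash
python3 -c "
from rig import manip
print(manip.sign_off(),manip.get_time())"
```

```text
the job is handed in; nothing more can be done
the job is handed in; nothing more can be done
```

Job handed in at about 30 s on the robot's clock: the bowl stands let go under the spout (about 40 mm off centre, limit 60), the catch is flipped to its stop, and the gripper holds the lever open at about 0.9 rad; no verdict came back.

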